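# Transfer spun sample vials from the centrifuge tray to the cooling block in order

## Task

The four sample vials have just been spun and stand in their cups on the steel tray; move them into the aluminium cooling block in the same order, so that the vial nearest the tray's grip loop goes into the well nearest the block's black bar handle, the next one into the next well, and so on down the row. Keep the vials upright all the time, lower each one fully into its well and let go there without dropping it, and leave the beaker, pen and pipette bulb near the work where they are.

Things in the scene. Friction and masses are not known exactly. Their poses are not given: they have to be found in the camera images.
- vial_a: loose closed screw-cap sample vial, 26 mm across, 54 mm high, white ribbed cap, the cap being about the top 20 mm, 22 g; stands at the start in cup_a. Origin: centre of its underside, z up to the cap. Round, so its yaw means nothing; grip the cap from above, across the row.
- vial_b: loose closed screw-cap sample vial, 26 mm across, 54 mm high, white ribbed cap, like vial_a, the cap being about the top 20 mm, 22 g; stands at the start in cup_b. Origin: centre of its underside, z up to the cap. Round, so its yaw means nothing; grip the cap from above, across the row.
- vial_c: loose closed screw-cap sample vial, 26 mm across, 62 mm high, black cap, the cap being about the top 20 mm, 22 g; stands at the start in cup_c. Origin: centre of its underside, z up to the cap. Round, so its yaw means nothing; grip the cap from above, across the row.
- vial_d: loose closed screw-cap sample vial, 26 mm across, 49 mm high, red cap, the cap being about the top 20 mm, 22 g; stands at the start in cup_d. Origin: centre of its underside, z up to the cap. Round, so its yaw means nothing; grip the cap from above, across the row.
- cup_a: grey plastic centrifuge cup, 41 mm across, 25 mm high, round bore 32 mm wide and 20 mm deep, seated fast in the tray; vial_a stands in it at the start. Origin: centre of its underside. The four cups look alike; their order in the tray varies, each with its own vial.
- cup_b: grey plastic centrifuge cup, 41 mm across, 25 mm high, round bore 32 mm wide and 20 mm deep, seated fast in the tray; vial_b stands in it at the start. Origin: centre of its underside. The four cups look alike; their order in the tray varies, each with its own vial.
- cup_c: grey plastic centrifuge cup, 41 mm across, 25 mm high, round bore 32 mm wide and 20 mm deep, seated fast in the tray; vial_c stands in it at the start. Origin: centre of its underside. The four cups look alike; their order in the tray varies, each with its own vial.
- cup_d: grey plastic centrifuge cup, 41 mm across, 25 mm high, round bore 32 mm wide and 20 mm deep, seated fast in the tray; vial_d stands in it at the start. Origin: centre of its underside. The four cups look alike; their order in the tray varies, each with its own vial.
- tray: fixed shallow steel tray, 206 x 62 mm, rim 10 mm, wire grip loop with a black rubber sleeve at one end only; holds the four cups in a row. Origin: underside, middle of the row; x axis along the row towards the loop, z up. Cup places: x = +72 (nearest the loop), +24, -24, -72 mm, y = 0. In a cup a vial's underside is 8 mm above the bench; cup rims are 28 mm above it.
- block: fixed aluminium block, 246 x 58 mm, top 28 mm above the bench, four wells in a row; black bar handle (50 mm bar across the end, 11 mm thick, top 54 mm above the bench) beyond the row at one end, x = +118 mm. Origin: underside, middle of the row; x axis along the row towards the handle, z up. Wells: x = +72, +24, -24, -72 mm, y = 0; 33 mm wide, 22 mm deep, floor 6 mm above the bench.
- beaker: bystander: glass beaker, 62 mm across, 77 mm high, on the bench behind the work. Origin: centre of its underside.
- pen: bystander: marker pen, 137 mm long, 19 mm high, lying on the bench between tray and block. Origin: under its middle.
- bulb: bystander: rubber pipette bulb, 47 mm across, 70 mm high, on the bench to the right of the work. Origin: its underside.
Not all that is in view belongs to the job. Leave any green or purple look-alike of the vial_b alone.

How it is judged:
By the outcome, as a careful person would: the job done as asked, in the order asked, and still so for the second after the job is handed in, with the robot touching nothing.
It also fails if it takes over 96 s, if anything falls off the work surface, if the arm or the gripper's body presses on something with over 40 N, if the wrist force passes 120 N, or if a joint passes its speed limit or range.

## Robot

A 6-joint arm with a two-finger parallel gripper is mounted at the origin on a cart in front of the work surface, level with it; the furniture and walls round the work are solid. World frame = base frame: x ahead of the robot, y to its left, z up, the work surface at z = 0. Lengths are in m, angles in rad, forces in N, time in s.
With the tool pointing down it reaches from about 0.35 to 0.725 m from the base axis. Payload 4.3 kg.
Tool frame: the origin (TCP) lies at the very end of the fingers, on their centre line; the grasp point (between the pads) lies 19 mm behind it; z points along the fingers, y is the line along which they close (so a half turn about z gives the same grasp; the last joint's range is limited). The gripper opens to 85 mm and grips with 20 to 120 N. Pads are 22 mm wide; open, the fingers measure 114 mm over their backs; the gripper's body (76 mm by 85 mm) begins 54 mm behind the grasp point. The pads swing forward as they close: fully open they stand 13 mm farther back than shut.
Start: joints at [1.167, 0.377, 0.081, 1.274, 0, 1.46], TCP at [0.167, 0.55, 0.231] pointing down, gripper open.
Joint ranges: [-2.72, 2.72], [-0.84, 1.66], [-1.02, 1.22], [-1.77, 2.12], [-1.37, 1.28], [-3.14, 3.14]. Speed limits (rad/s): [2.57, 2.57, 3.14, 3.14, 3.14, 3.14].

## Interface

Orientations are given as a unit quaternion [x, y, z, w].
In Python, from plant import get_obs, snapshot, get_calibration, job_done gives the robot as it stands.
- The arm moves only by the tool apply_moves, never from a script. Its argument "series" is text: rows parted by semicolons, each of 5 numbers parted by spaces: the shift along the world's x, y, z each as a share of 25 cm, from -1 to 1, then the turn about the world's z as a share of 45 degrees, from -1 to 1, then the opening, from -1 (shut) to 1 (fully open). A call has exactly 10 rows; each row shifts and turns the commanded pose from where the row before left it; what a row does not reach is not made up. A row lasts 1/10 s, in which the tool goes at most 50 mm and 8.59 degrees, less where a joint would pass 70% of its speed; a pose out of reach is approached as far as the arm can. A call with a number of a shift or a turn outside -1 to 1 is refused whole. A call with a gripper value outside its range is refused whole. The fingers move at their own pace and stop on an object; the grip force is fixed at half the most. Time passes only in rows, so rows that do not move let the fingers close, or fill a call up. It gives the time, the measured TCP pose, the force, the opening and the grip force at its end, in the units of the state.
- get_obs(): the state, without advancing time (a new reading comes with each control period).
- snapshot(name): name is "scene" or "top" or "wrist"; returns (picture, depth): 480x640x3 uint8, blue, green, red; 480x640 float32, m along the optical axis (not along the pixel's ray), 0 where there is no reading.
- get_calibration(name): a dict with "K" (3x3 intrinsics, pixels), "k1" (the pictures are not rectified: a ray, as slopes to the right and down, at radius r is drawn at 1 + k1 r^2 times it, then the intrinsics apply), "xyz" and "attitude" of the camera in the world. Camera axes: x right, y down, z forward; pixel columns grow to the right and rows downward; lengths in m; the calibration is good to about 2 mm. A picture is of the moment at which its call begins: read the wrist's pose just before it. get_calibration takes no time and is no camera call; for the wrist camera it gives the pose at the moment of the call.
- job_done(): hands the job in; it is judged then, once.
The state is a dict: "clock": time; "joints": joint angles; "joint_vel": joint speeds; "tau": joint torques, N m; "tcp_pos": TCP position; "tcp_rot": TCP orientation; "wrist_force": force on the tool from outside, world axes, zero at the start; "wrist_torque": the same for the moment, N m; "gripper_width": opening from 0.0 (shut) to 1.0 (fully open); "grasp_force": force on a finger pad.
Only numpy, scipy, OpenCV 4.12 (cv2) and the standard library are available. Lean on these libraries where they do the work, as an engineer would, in place of code of your own. Each camera call takes 0.05 s, during which the arm holds its last target. There are 200 camera calls.

## Working session

There is one attempt and no reset: what is moved stays moved. The work goes in short steps, Python scripts to look and compute and a tool call to move; the robot and the scene stay as the last step left them, time stands still between calls to the robot, and variables do not carry over. Pictures are saved under pics/ and viewed, at most 14 in all, crops included, and the job is handed in when it is done.

Besides the shell and the picture viewer there is one more tool, called as name(argument=value, ...), one argument or row to a line, values as JSON. apply_moves: Moves the arm, as the interface text tells. Shift numbers are shares of 25 cm and turn numbers shares of 45 degrees, none past 1 either way. Its arguments: {"type":"object","properties":{"series":{"type":"string"}},"required":["series"]}

```bash
mkdir -p pics; ls
python3 - <<'E'
from plant import *
import cv2
for n in ("scene","top"):
    p,d=snapshot(n); cv2.imwrite(f"pics/{n}0.png",p)
    c=get_calibration(n); print(n,c)
o=get_obs(); print(o)
E
```

```text
pics
scene {'K': array([[611.21207428,   0.        , 318.85397539],
       [  0.        , 611.21207428, 250.10972763],
       [  0.        ,   0.        ,   1.        ]]), 'k1': -0.02548933784932257, 'xyz': array([-0.35283347,  0.42738335,  0.78074895]), 'attitude': array([-0.45029756,  0.76209287, -0.39629622,  0.24371267])}
top {'K': array([[511.25492247,   0.        , 309.70116185],
       [  0.        , 511.25492247, 243.30986779],
       [  0.        ,   0.        ,   1.        ]]), 'k1': 0.023785090315448412, 'xyz': array([ 0.53057296, -0.06972698,  1.20265691]), 'attitude': array([ 0.709796  , -0.70325117,  0.03499613, -0.02006752])}
{'clock': 0.1, 'joints': array([ 1.16670538e+00,  3.77960684e-01,  7.97834093e-02,  1.27443249e+00,
       -2.63779956e-05,  1.46049523e+00]), 'joint_vel': array([ 0.00064371, -0.00299348,  0.00331142, -0.00070268, -0.00129895,
       -0.00012603]), 'tau': array([ 9.69420471e-04, -4.64695609e+01,  2.70580870e+01,  1.20584565e-02,
       -1.11374197e-04, -3.61061197e-06]), 'tcp_pos': array([0.166278  , 0.54981462, 0.23048033]), 'tcp_rot': array([ 1.46367139e-01,  9.89229922e-01, -8.80246750e-04, -2.17886125e-04]), 'wrist_force': array([-0.05686089, -1.05035677,  0.50911483]), 'wrist_torque': array([-0.02192094,  0.00756736,  0.00650614]), 'grasp_force': 0.0, 'gripper_width': 1.0012799512578496}
```

View pics/top0.png

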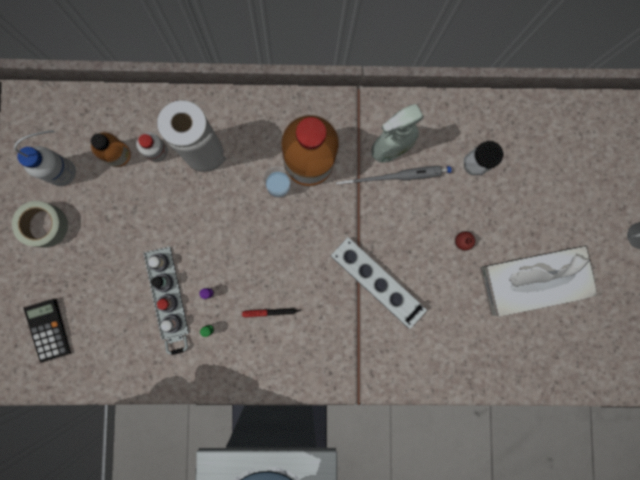

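View pics/scene0.png

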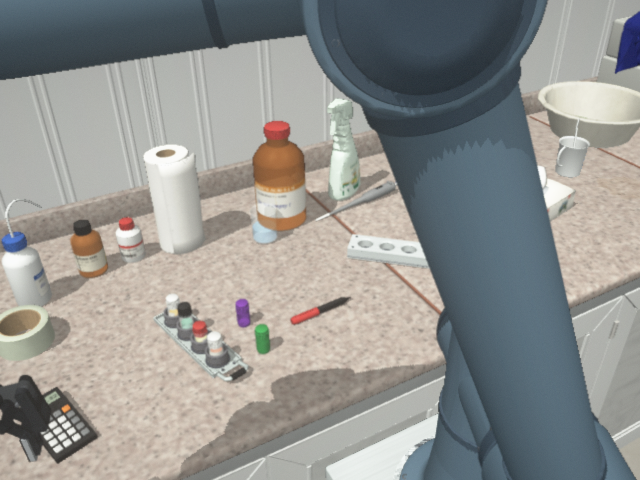

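The top view shows the tray row, with caps at white (157,262), black (163,283), red (165,303) and white (171,325). The loop is at (177,345), the near end. The block wells are at (350,256), (366,270), (381,284) and (396,299), with the handle at (413,315).

Possible confusions with the four tray vials:
- purple vial at (207,293) and green vial at (207,331): look-alikes, leave alone
- small red-capped bottle at (150,145): not in a cup
- amber bottle at (105,147): not in a cup

I choose the four standing in the tray cups.

```bash
cat > h.py <<'E'
import numpy as np, cv2
from plant import *
from scipy.spatial.transform import Rotation as R
def ray(c,u,v):
    K=c["K"]; k=c["k1"]
    xd=(u-K[0,2])/K[0,0]; yd=(v-K[1,2])/K[1,1]; x,y=xd,yd
    for _ in range(10):
        s=1+k*(x*x+y*y); x,y=xd/s,yd/s
    return R.from_quat(c["attitude"]).apply([x,y,1.0])
def onplane(c,u,v,z):
    d=ray(c,u,v); o=np.array(c["xyz"]); return o+d*(z-o[2])/d[2]
def px(c,P):
    p=R.from_quat(c["attitude"]).inv().apply(np.array(P)-c["xyz"]); x,y=p[:2]/p[2]
    s=1+c["k1"]*(x*x+y*y); K=c["K"]; return np.array([K[0,0]*x*s+K[0,2],K[1,1]*y*s+K[1,2]])
def tooly(o):
    y=R.from_quat(o["tcp_rot"]).apply([0,1,0]); return np.degrees(np.arctan2(y[1],y[0]))
E
python3 - <<'E'
from h import *
p,d=snapshot("top"); c=get_calibration("top")
for n,u,v,z in [("w1",171,325,.062),("red",165,303,.057),("blk",160,283,.070),("w2",157,262,.062),
  ("h1",396,299,.028),("h2",381,284,.028),("h3",366,270,.028),("h4",350,256,.028),("green",207,331,.05),("purp",207,293,.05),("beaker",278,183,.077),("pen",270,312,.015),("bulb",465,241,.07)]:
    P=onplane(c,u,v,z); dd=d[v,u]; r=ray(c,u,v); Q=c["xyz"]+r*dd
    print(n,P.round(4),"depth pt",Q.round(3))
o=get_obs(); print("tooly",tooly(o))
a=cv2.resize(p[235:365,130:260],(390*1,390),interpolation=cv2.INTER_CUBIC)
b=cv2.resize(p[225:355,310:440],(390,390),interpolation=cv2.INTER_CUBIC)
cv2.imwrite("pics/crop.png",np.hstack([a,b]))
E
```

```text
w1 [0.437  0.2093 0.062 ] depth pt [0.437 0.21  0.06 ]
red [0.4846 0.2251 0.057 ] depth pt [0.484 0.226 0.054]
blk [0.5286 0.234  0.07  ] depth pt [0.529 0.233 0.072]
w2 [0.5748 0.2442 0.062 ] depth pt [0.575 0.244 0.064]
h1 [ 0.4964 -0.2931  0.028 ] depth pt [ 0.496 -0.296  0.01 ]
h2 [ 0.5303 -0.2587  0.028 ] depth pt [ 0.53  -0.262  0.011]
h3 [ 0.5621 -0.2242  0.028 ] depth pt [ 0.563 -0.227  0.004]
h4 [ 0.594  -0.1873  0.028 ] depth pt [ 0.595 -0.189  0.01 ]
green [0.4232 0.1326 0.05  ] depth pt [0.424 0.131 0.058]
purp [0.5071 0.1347 0.05  ] depth pt [0.507 0.134 0.053]
beaker [ 0.7525 -0.0214  0.077 ] depth pt [ 0.761 -0.02   0.033]
pen [ 0.4639 -0.0044  0.015 ] depth pt [ 0.464 -0.005  0.019]
bulb [ 0.6278 -0.4401  0.07  ] depth pt [ 0.63 -0.45  0.04]
tooly 73.1680943986008
```

View pics/crop.png

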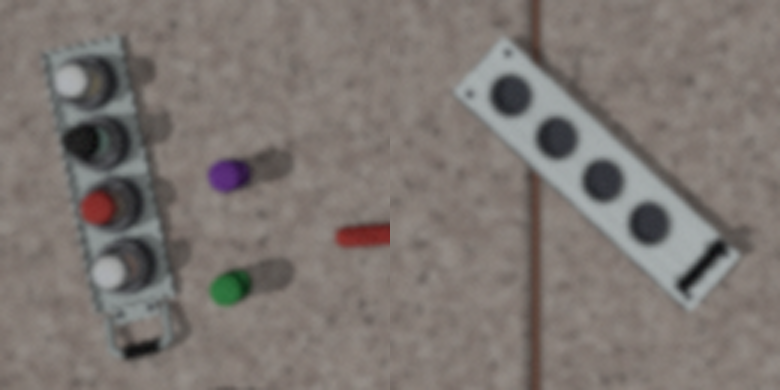

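The crop confirms the four tray vials, from the loop: white, red, black, white. It also shows the four block wells, with the handle at the lower right. I'll move above the tray for a wrist view.

apply_moves(
  series="0.136 -0.129 0.01 0.069 1;0.136 -0.129 0.01 0.069 1;0.136 -0.129 0.01 0.069 1;0.136 -0.129 0.01 0.069 1;0.136 -0.129 0.01 0.069 1;0.136 -0.129 0.01 0.069 1;0.136 -0.129 0.01 0.069 1;0.136 -0.129 0.01 0.069 1;0.136 -0.129 0.01 0.069 1;0.136 -0.129 0.01 0.069 1",
)

```text
clock: 1.15
tcp_pos: [0.5075, 0.2263, 0.2562]
tcp_rot: [-0.125, 0.992, 0.0, -0.0]
wrist_force: [-0.1, 0.6, 0.3]
gripper_width: 0.998
grasp_force: 0.0
```

Run:
```python
from h import *
o=get_obs(); print(o["tcp_pos"],tooly(o),o["joints"].round(2))
c=get_calibration("wrist"); p,d=snapshot("wrist"); cv2.imwrite("pics/w1.png",p)
np.savez("w1.npz",p=p,d=d,xyz=c["xyz"],att=c["attitude"],K=c["K"],k1=c["k1"]); print(c)
for P in [(.437,.2093,.062),(.4846,.2251,.057),(.5286,.234,.07),(.5748,.2442,.062)]: print(px(c,P))
```

```text
[0.50747258 0.22627067 0.25619553] 104.3355794247359 [0.31 0.33 0.08 1.32 0.   0.05]
{'K': array([[417.45967565,   0.        , 322.20588455],
       [  0.        , 417.45967565, 238.41282669],
       [  0.        ,   0.        ,   1.        ]]), 'k1': -0.09018509871442715, 'xyz': array([0.43030423, 0.20570239, 0.39980278]), 'attitude': array([0.60564924, 0.77952353, 0.12575971, 0.0985726 ])}
[325.13827706 110.78717159]
[329.30222671 173.31676109]
[326.54911451 229.92219515]
[324.56268458 278.48511869]
```

View pics/w1.png

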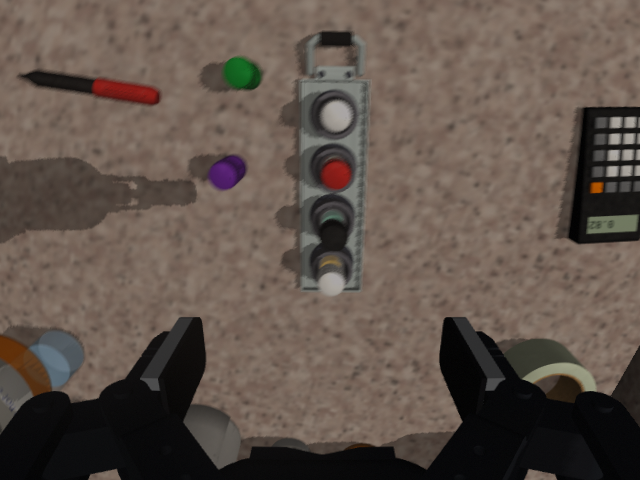

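The wrist view shows the caps at white (337,115), red (337,174), black (333,237) and white (331,284). The loop is at (337,38). I'll refine the cap centres from depth points on the cap tops, and compare both cameras.

```bash
cat >> h.py <<'E'
def cloud(c,d):
    vs,us=np.mgrid[0:480,0:640]; K=c["K"]
    pts=cv2.undistortPoints(np.stack([us,vs],-1).reshape(-1,1,2).astype(float),K,np.array([c["k1"],0,0,0.])).reshape(480,640,2)
    q=np.dstack([pts,np.ones((480,640))])*d[...,None]
    W=R.from_quat(c["attitude"]).apply(q.reshape(-1,3)).reshape(480,640,3)+c["xyz"]; W[d<=0]=np.nan
    return W
def disc(W,x,y,z,rad=.03,tol=.004):
    m=(np.hypot(W[...,0]-x,W[...,1]-y)<rad)&(abs(W[...,2]-z)<tol)
    P=W[m]; (cx,cy),r=cv2.minEnclosingCircle((P[:,:2]*1000).astype(np.float32)); return P.mean(0),len(P),(cx/1000,cy/1000,r)
E
python3 - <<'E'
from h import *
f=np.load("w1.npz"); cw=dict(K=f["K"],k1=float(f["k1"]),xyz=f["xyz"],attitude=f["att"]); W=cloud(cw,f["d"])
ct=get_calibration("top"); p,d=snapshot("top"); T=cloud(ct,d); np.savez("t1.npz",p=p,d=d)
for n,x,y,z in [("w1",.437,.2093,.062),("red",.4846,.2251,.057),("blk",.5286,.234,.07),("w2",.5748,.2442,.062)]:
  for k,C in (("wr",W),("top",T)):
    m,N,ci=disc(C,x,y,z,.022); print(n,k,m.round(4),N,np.round(ci,4))
  # colour rim: pixel-based
# bench heights check
for k,C in (("wr",W),("top",T)):
  m=(abs(C[...,0]-.5)<.1)&(abs(C[...,1]-.08)<.03); print(k,"bench z",np.nanmedian(C[m][:,2]))
# image circles
g=cv2.cvtColor(f["p"],cv2.COLOR_BGR2HSV)
H,S,V=cv2.split(g)
for n,mask,(u,v) in [("w1",(V>150)&(S<60),(337,115)),("red",((H<8)|(H>172))&(S>130),(337,174)),("blk",V<32,(333,237)),("w2",(V>150)&(S<60),(331,284))]:
  mm=np.zeros_like(V); mm[v-22:v+23,u-24:u+25]=mask[v-22:v+23,u-24:u+25]
  n_,l,st,ce=cv2.connectedComponentsWithStats(mm.astype(np.uint8)); i=1+np.argmax(st[1:,4]); z={"w1":.062,"red":.057,"blk":.07,"w2":.062}[n]
  print(n,st[i],ce[i],onplane(cw,*ce[i],z).round(4))
# top wells
g=cv2.cvtColor(p,cv2.COLOR_BGR2GRAY)
for u,v in [(396,299),(381,284),(366,270),(350,256)]:
  mm=np.zeros_like(g); s=np.s_[v-8:v+9,u-8:u+9]; mm[s]=g[s]<100
  n_,l,st,ce=cv2.connectedComponentsWithStats(mm); i=1+np.argmax(st[1:,4]); print(st[i],ce[i],onplane(ct,*ce[i],.026).round(4))
E
```

```text
w1 wr [0.4373 0.2199 0.0627] 708 [ 0.4372  0.2203 11.9188]
w1 top [0.4362 0.2198 0.0615] 82 [ 0.4364  0.2205 11.6993]
red wr [0.4832 0.232  0.0575] 640 [ 0.4838  0.2322 12.3668]
red top [0.4824 0.2315 0.0569] 89 [ 0.4822  0.2313 12.2749]
blk wr [0.5323 0.2425 0.0706] 611 [ 0.5328  0.2429 12.158 ]
blk top [nan nan nan] 0 [0. 0. 0.]
w2 wr [0.5764 0.252  0.0624] 536 [ 0.5776  0.2523 12.0538]
w2 top [0.5759 0.2519 0.0621] 85 [ 0.5751  0.2523 12.5474]
wr bench z 0.001215023301576329
top bench z 0.00033182437656820163
w1 [325 102  25  27 530] [337.05471698 114.94339623] [0.4377 0.2191 0.062 ]
red [320 159  31  30 729] [335.45816187 173.82853224] [0.4838 0.2301 0.057 ]
blk [311 220  38  40 819] [331.15628816 236.6959707 ] [0.5334 0.2392 0.07  ]
w2 [321 273  23  22 399] [331.6566416  283.49874687] [0.5779 0.2515 0.062 ]
[389 292  14  15 168] [395.63095238 299.2797619 ] [ 0.4957 -0.2926  0.026 ]
[374 277  15  16 185] [380.84324324 284.78378378] [ 0.5285 -0.2587  0.026 ]
[358 263  16  16 191] [365.42408377 270.58115183] [ 0.5608 -0.2231  0.026 ]
[343 249  15  16 187] [350.05347594 256.44385027] [ 0.5931 -0.1876  0.026 ]h.py:25: RuntimeWarning: Mean of empty slice.
  P=W[m]; (cx,cy),r=cv2.minEnclosingCircle((P[:,:2]*1000).astype(np.float32)); return P.mean(0),len(P),(cx/1000,cy/1000,r)
  ret = um.true_divide(
```

Both cameras agree within about 1 mm. Spacing is 143 mm against the nominal 144 mm, and heights match. First is the white vial at the loop, (0.437, 0.220).

apply_moves(
  series="-0.094 -0.008 -0.16 -0.031 0.2;-0.094 -0.008 -0.16 0 0.2;-0.094 -0.008 -0.16 0 0.2;0 0 -0.14 0 0.2;0 0 -0.14 0 0.2;0 0 -0.13 0 0.2;0 0 0 0 0.2;0 0 0 0 0.2;0 0 0 0 0.2;0 0 0 0 0.2",
)

```text
clock: 2.25
tcp_pos: [0.4378, 0.2227, 0.0357]
tcp_rot: [-0.112, 0.994, 0.001, 0.002]
wrist_force: [-0.2, -0.3, 0.5]
gripper_width: 0.602
grasp_force: 0.0
```

Run:
```python
from h import *
o=get_obs(); print(o["tcp_pos"],tooly(o),o["joints"].round(2),o["wrist_force"])
c=get_calibration("wrist"); p,d=snapshot("wrist"); cv2.imwrite("pics/w2.png",p)
```

```text
[0.4377628  0.22265593 0.03574974] 102.82813794050553 [ 0.34  0.36 -0.49  0.72  0.    0.12] [-0.15069064 -0.34991768  0.50161531]
```

View pics/w2.png

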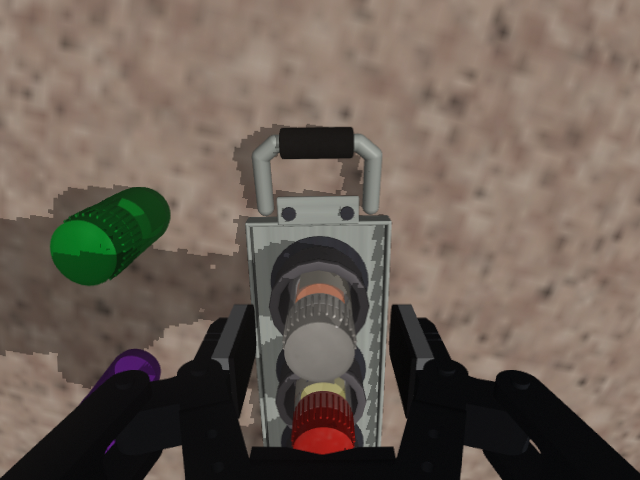

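The cap at (320,350) sits midway between the pads, at about columns 240 and 400. I'll close and lift.

apply_moves(
  series="0 0 -0.01 0 -1;0 0 0 0 -1;0 0 0 0 -1;0 0 0 0 -1;0 0 0 0 -1;0 0 0 0 -1;0 0 0.04 0 -1;0 0 0.08 0 -1;0 0 0.12 0 -1;0 0 0.12 0 -1",
)

```text
clock: 3.3
tcp_pos: [0.435, 0.2216, 0.1221]
tcp_rot: [-0.112, 0.994, -0.0, -0.001]
wrist_force: [0.7, 0.6, -0.2]
gripper_width: 0.258
grasp_force: 58.7
```

apply_moves(
  series="0.02 -0.09 0.051 0.076 -1;0.044 -0.19 0.051 0.076 -1;0.044 -0.19 0.051 0.076 -1;0.044 -0.19 0.051 0.076 -1;0.044 -0.19 0.051 0.076 -1;0.044 -0.19 0.051 0.076 -1;0.044 -0.19 0.051 0.076 -1;0.044 -0.19 0.051 0.076 -1;0.044 -0.19 0.051 0.076 -1;0.044 -0.19 0.051 0.076 -1",
)

```text
clock: 4.3
tcp_pos: [0.5388, -0.2265, 0.2487]
tcp_rot: [-0.4, 0.917, 0.0, -0.0]
wrist_force: [1.2, -1.5, -0.1]
gripper_width: 0.26
grasp_force: 58.9
```

apply_moves(
  series="0.02 -0.09 0 0 -1;0 0 0 0 -1;0 0 0 0 -1;0 0 0 0 -1;0 0 0 0 -1;0 0 0 0 -1;0 0 0 0 -1;0 0 0 0 -1;0 0 0 0 -1;0 0 0 0 -1",
)

```text
clock: 5.3
tcp_pos: [0.5443, -0.2472, 0.248]
tcp_rot: [-0.399, 0.917, 0.0, 0.0]
wrist_force: [-0.3, -0.4, 0.7]
gripper_width: 0.259
grasp_force: 58.9
```

Run:
```python
from h import *
o=get_obs(); print(o["tcp_pos"],tooly(o),o["joints"].round(2),o["grasp_force"])
c=get_calibration("wrist"); p,d=snapshot("wrist"); cv2.imwrite("pics/w3.png",p)
np.savez("w3.npz",p=p,d=d,xyz=c["xyz"],att=c["attitude"],K=c["K"],k1=c["k1"])
for P in [(.4957,-.2926,.028),(.5285,-.2587,.028),(.5608,-.2231,.028),(.5931,-.1876,.028)]: print(px(c,P).round(1))
```

```text
[ 0.54425149 -0.24716958  0.24796947] 137.02670389809248 [-0.53  0.42  0.19  1.34  0.   -1.35] 58.912595456773715
[329.8 118.7]
[328.5 174.1]
[329.  226.7]
[329.4 275.3]
```

View pics/w3.png

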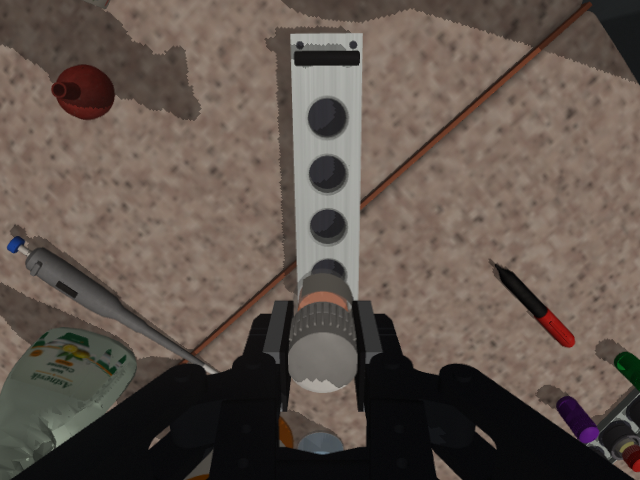

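The wells are at (328,118), (328,174), (328,226) and about (328,275), close to the top-camera predictions. The vial is held upright. I'll refine the wells and the held cap's offset.

```bash
cat >> h.py <<'E'
def wells(p,c,guess,thr=110):
    g=cv2.cvtColor(p,cv2.COLOR_BGR2GRAY); out=[]
    for u,v in guess:
        s=np.s_[v-26:v+27,u-30:u+31]; mm=np.zeros_like(g); mm[s]=g[s]<thr
        n,l,st,ce=cv2.connectedComponentsWithStats(mm); i=l[v,u]
        cs,_=cv2.findContours((l==i).astype(np.uint8),0,2); e=cv2.fitEllipse(max(cs,key=cv2.contourArea))
        out.append((onplane(c,*e[0],.028).round(4),np.round(e[0],1),np.round(e[1],1)))
    return out
def held(W,o,dz=.0285):
    t=o["tcp_pos"]; return disc(W,t[0],t[1],t[2]+dz,.02,.005)
E
python3 - <<'E'
from h import *
f=np.load("w3.npz"); cw=dict(K=f["K"],k1=float(f["k1"]),xyz=f["xyz"],attitude=f["att"]); W=cloud(cw,f["d"])
for w in wells(f["p"],cw,[(328,118),(328,174),(328,226)]): print(w)
o=get_obs(); print(held(W,o),o["tcp_pos"])
for v in (330,350,360,370): print(W[v,322],W[v,300],W[v,345])
E
```

```text
(array([ 0.4964, -0.2947,  0.028 ]), array([327.5, 117.3]), array([39.8, 39.9]))
(array([ 0.5288, -0.2595,  0.028 ]), array([327.7, 173.7]), array([36.9, 38.6]))
(array([ 0.5611, -0.2241,  0.028 ]), array([328.1, 226.2]), array([34.3, 37.3]))
(array([ 0.54235449, -0.25051408,  0.27768328]), 4977, (0.54263134765625, -0.24858943176269532, 19.212770462036133)) [ 0.54422984 -0.24721042  0.24792266]
[ 0.53719579 -0.25712608  0.27658849] [ 0.54433841 -0.26002757  0.27199586] [ 0.53342642 -0.25019256  0.27240167]
[ 0.54116039 -0.25287212  0.27893027] [ 0.54607798 -0.25770496  0.27922667] [ 0.53598963 -0.24779985  0.27866314]
[ 0.54375013 -0.25009757  0.27882405] [ 0.54914505 -0.25460908  0.2782999 ] [ 0.53826384 -0.24530124  0.27917277]
[ 0.54633974 -0.24732286  0.27884173] [ 0.55166881 -0.25198843  0.27856107] [ 0.54090615 -0.24233568  0.27893417]
```

```bash
cat >> h.py <<'E'
def heldoff(W,o,ztop):
    t=o["tcp_pos"]; a=np.radians(tooly(o)); yv=np.array([np.cos(a),np.sin(a)]); xv=np.array([yv[1],-yv[0]])
    q=W[...,:2]-t[:2]; A=q@xv; B=q@yv
    m=(abs(W[...,2]-ztop)<.003)&(abs(B)<.016)&(abs(A)<.025)
    s=m&(abs(B)<.004); f=lambda z:np.nanpercentile(z,[1,50,99]).round(4)
    s2=m&(abs(A)<.004)
    return "along xv",xv.round(3),f(A[s]),"along tool y",f(B[s2])
E
python3 - <<'E'
from h import *
f=np.load("w3.npz"); cw=dict(K=f["K"],k1=float(f["k1"]),xyz=f["xyz"],attitude=f["att"]); W=cloud(cw,f["d"])
o=get_obs(); print(heldoff(W,o,.2788))
v=np.arange(320,400,4); print(np.c_[v,W[v,322].round(4),f["p"][v,322,1]])
E
```

```text
('along xv', array([0.682, 0.732]), array([-0.0119, -0.0022,  0.0105]), 'along tool y', array([-0.0127, -0.0016,  0.0095]))
[[ 3.200e+02  5.366e-01 -2.578e-01  2.719e-01  8.100e+01]
 [ 3.240e+02  5.371e-01 -2.572e-01  2.730e-01  9.600e+01]
 [ 3.280e+02  5.374e-01 -2.569e-01  2.749e-01  7.200e+01]
 [ 3.320e+02  5.373e-01 -2.570e-01  2.774e-01  1.030e+02]
 [ 3.360e+02  5.379e-01 -2.564e-01  2.784e-01  1.230e+02]
 [ 3.400e+02  5.386e-01 -2.556e-01  2.791e-01  1.190e+02]
 [ 3.440e+02  5.396e-01 -2.545e-01  2.790e-01  1.170e+02]
 [ 3.480e+02  5.409e-01 -2.532e-01  2.784e-01  1.150e+02]
 [ 3.520e+02  5.415e-01 -2.525e-01  2.793e-01  1.140e+02]
 [ 3.560e+02  5.427e-01 -2.512e-01  2.789e-01  1.170e+02]
 [ 3.600e+02  5.438e-01 -2.501e-01  2.788e-01  1.140e+02]
 [ 3.640e+02  5.448e-01 -2.490e-01  2.788e-01  1.120e+02]
 [ 3.680e+02  5.459e-01 -2.477e-01  2.786e-01  1.110e+02]
 [ 3.720e+02  5.469e-01 -2.467e-01  2.788e-01  1.090e+02]
 [ 3.760e+02  5.481e-01 -2.455e-01  2.785e-01  1.070e+02]
 [ 3.800e+02  5.491e-01 -2.444e-01  2.787e-01  1.030e+02]
 [ 3.840e+02  5.498e-01 -2.436e-01  2.793e-01  1.630e+02]
 [ 3.880e+02  5.509e-01 -2.425e-01  2.794e-01  1.630e+02]
 [ 3.920e+02  5.526e-01 -2.406e-01  2.782e-01  1.500e+02]
 [ 3.960e+02  7.085e-01 -7.430e-02  1.700e-03  1.100e+02]]
```

apply_moves(
  series="-0.064 -0.061 -0.16 0 -1;-0.064 -0.061 -0.16 0 -1;-0.064 -0.061 -0.16 0 -1;0 0 -0.09 0 -1;0 0 -0.09 0 -1;0 0 -0.09 0 -1;0 0 0 0 -1;0 0 0 0 -1;0 0 0 0 -1;0 0 0 0 -1",
)

```text
clock: 6.35
tcp_pos: [0.4974, -0.2938, 0.062]
tcp_rot: [-0.399, 0.917, -0.001, 0.001]
wrist_force: [0.3, -1.0, 0.2]
gripper_width: 0.261
grasp_force: 58.9
```

Run:
```python
from h import *
o=get_obs(); print(o["tcp_pos"],tooly(o),o["grasp_force"],o["wrist_force"])
c=get_calibration("wrist"); p,d=snapshot("wrist"); cv2.imwrite("pics/w4.png",p)
```

```text
[ 0.49736135 -0.29375905  0.06200468] 137.02569578399 58.93466682993335 [ 0.27524045 -1.01582565  0.24347149]
```

View pics/w4.png

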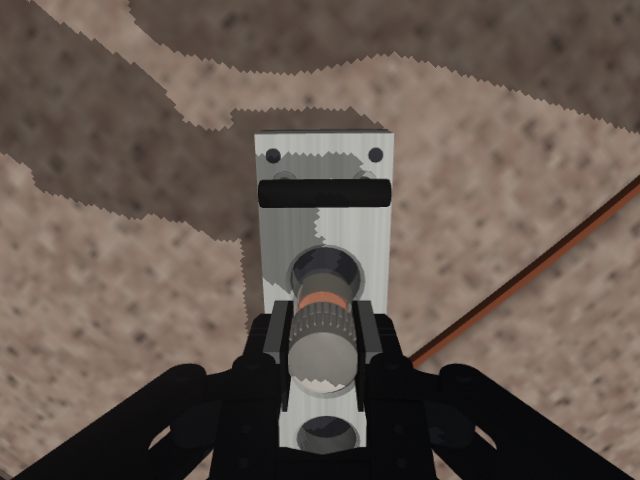

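The vial is over the handle-side well (325,278). The vial's column is about 323, so the fit is good. Lowering.

apply_moves(
  series="-0.004 0 -0.03 0 -1;0 0 -0.03 0 -1;0 0 -0.03 0 -1;0 0 -0.022 0 -1;0 0 -0.004 0 -1;0 0 0 0 -1;0 0 0 0 -1;0 0 0 0 -1;0 0 0 0 -1;0 0 0 0 -1",
)

```text
clock: 7.4
tcp_pos: [0.4954, -0.2931, 0.0317]
tcp_rot: [-0.399, 0.917, -0.0, 0.0]
wrist_force: [-0.6, 0.5, 0.5]
gripper_width: 0.264
grasp_force: 58.9
```

apply_moves(
  series="0 0 -0.004 0 -1;0 0 0 0 -1;0 0 0 0 -1;0 0 0 0 -1;0 0 0 0 -1;0 0 0 0 -1;0 0 0 0 -1;0 0 0 0 -1;0 0 0 0 -1;0 0 0 0 -1",
)

```text
clock: 8.4
tcp_pos: [0.4952, -0.2929, 0.0304]
tcp_rot: [-0.399, 0.917, 0.0, -0.0]
wrist_force: [-0.3, -0.2, -0.7]
gripper_width: 0.258
grasp_force: 58.9
```

apply_moves(
  series="0 0 -0.006 0 -1;0 0 0 0 -1;0 0 0 0 -1;0 0 0 0 -1;0 0 0 0 -1;0 0 0 0 -1;0 0 0 0 -1;0 0 0 0 -1;0 0 0 0 -1;0 0 0 0 -1",
)

```text
clock: 9.4
tcp_pos: [0.4954, -0.2931, 0.0299]
tcp_rot: [-0.399, 0.917, -0.0, 0.0]
wrist_force: [-0.6, 0.7, 6.7]
gripper_width: 0.264
grasp_force: 59.7
```

Run:
```python
from h import *
o=get_obs(); print(o["tcp_pos"],o["wrist_force"])
c=get_calibration("wrist"); p,d=snapshot("wrist"); W=cloud(c,d)
t=o["tcp_pos"]; m=np.hypot(W[...,0]-t[0],W[...,1]-t[1])<.006; print(np.nanpercentile(W[m][:,2],[10,50,90]))
# block top height in the same view
m=(np.hypot(W[...,0]-.475,W[...,1]+.317)<.006); print(np.nanpercentile(W[m][:,2],[10,50,90]))
```

```text
[ 0.49543819 -0.2931145   0.02988471] [-0.63104393  0.69030155  6.7337095 ]
[0.06025666 0.06087663 0.06154851]
[0.02822583 0.02896587 0.02974727]
```

Contact force is 6.7 N and the cap top is at 60 mm, as expected for a seated vial. Releasing and lifting.

apply_moves(
  series="0 0 0 0 0.2;0 0 0 0 0.2;0 0 0 0 0.2;0 0 0 0 0.2;0 0 0.08 0 0.2;0 0 0.16 0 0.2;0 0 0.16 0 0.2;0 0.05 0.16 0 0.2;0 0.1 0 0 0.2;0 0.18 0 0 0.2",
)

```text
clock: 10.45
tcp_pos: [0.497, -0.2125, 0.1708]
tcp_rot: [-0.397, 0.918, -0.002, 0.001]
wrist_force: [-0.1, 1.5, -1.8]
gripper_width: 0.599
grasp_force: 0.0
```

Run:
```python
from h import *
o=get_obs(); print(o["tcp_pos"],o["wrist_force"],o["gripper_width"])
c=get_calibration("top"); p,d=snapshot("top"); W=cloud(c,d)
print(disc(W,.4955,-.293,.060,.02)); 
c=get_calibration("wrist"); p,d=snapshot("wrist"); W=cloud(c,d); print(disc(W,.4955,-.293,.060,.02))
```

```text
[ 0.49701866 -0.21248701  0.17083426] [-0.10498478  1.54978583 -1.78829941] 0.5986711851193955
(array([nan, nan, nan]), 0, (0.0, 0.0, 0.0))
(array([ 0.49580333, -0.29424724,  0.06062356]), 1262, (0.49611737060546873, -0.2948883972167969, 12.245118141174316))h.py:25: RuntimeWarning: Mean of empty slice.
  P=W[m]; (cx,cy),r=cv2.minEnclosingCircle((P[:,:2]*1000).astype(np.float32)); return P.mean(0),len(P),(cx/1000,cy/1000,r)
  ret = um.true_divide(
```

apply_moves(
  series="-0.0055 0.177 0 -0.076 0.2;-0.0055 0.177 0 -0.076 0.2;-0.0055 0.177 0 -0.076 0.2;-0.0055 0.177 0 -0.076 0.2;-0.0055 0.177 0 -0.076 0.2;-0.0055 0.177 0 -0.076 0.2;-0.0055 0.177 0 -0.076 0.2;-0.0055 0.177 0 -0.076 0.2;-0.0055 0.177 0 -0.076 0.2;-0.0055 0.17 0 -0.076 0.2",
)

```text
clock: 11.55
tcp_pos: [0.4815, 0.2318, 0.1688]
tcp_rot: [-0.11, 0.994, -0.0, 0.0]
wrist_force: [0.1, -0.7, -0.3]
gripper_width: 0.597
grasp_force: 0.0
```

apply_moves(
  series="0 0 0 0 0.2;0 0 -0.08 0 0.2;0 0 -0.12 0 0.2;0 0 -0.12 0 0.2;0 0 -0.08 0 0.2;0 0 0 0 0.2;0 0 0 0 0.2;0 0 0 0 0.2;0 0 0 0 0.2;0 0 0 0 0.2",
)

```text
clock: 12.55
tcp_pos: [0.4825, 0.2305, 0.0701]
tcp_rot: [-0.112, 0.994, 0.0, 0.001]
wrist_force: [-0.0, 0.1, 0.1]
gripper_width: 0.599
grasp_force: 0.0
```

Run:
```python
from h import *
o=get_obs(); print(o["tcp_pos"],tooly(o))
c=get_calibration("wrist"); p,d=snapshot("wrist"); W=cloud(c,d)
for n,x,y,z in [("red",.4834,.231,.057),("blk",.5302,.2418,.07),("w2",.577,.2525,.062)]: 
  try: print(n,disc(W,x,y,z,.016))
  except Exception: print(n,"none")
```

```text
[0.48245425 0.23048189 0.0700648 ] 102.81997637334521
red (array([0.48224584, 0.23203881, 0.05748261]), 2349, (0.4834400024414062, 0.2324497833251953, 12.215788841247559))
blk (array([0.53073042, 0.24218965, 0.07029413]), 1999, (0.5335021362304687, 0.24219717407226563, 12.822102546691895))
w2 (array([nan, nan, nan]), 0, (0.0, 0.0, 0.0))h.py:25: RuntimeWarning: Mean of empty slice.
  P=W[m]; (cx,cy),r=cv2.minEnclosingCircle((P[:,:2]*1000).astype(np.float32)); return P.mean(0),len(P),(cx/1000,cy/1000,r)
  ret = um.true_divide(
```

apply_moves(
  series="0.004 0.005 -0.05 0 0.2;0 0 -0.05 0 0.2;0 0 -0.046 0 0.2;0 0 0 0 0.2;0 0 0 0 -1;0 0 0 0 -1;0 0 0 0 -1;0 0 0 0 -1;0 0 0 0 -1;0 0 0 0 -1",
)

```text
clock: 13.6
tcp_pos: [0.4828, 0.2316, 0.0328]
tcp_rot: [-0.112, 0.994, 0.0, 0.0]
wrist_force: [0.1, 0.3, 2.8]
gripper_width: 0.259
grasp_force: 58.9
```

apply_moves(
  series="0 0 0.04 0 -1;0 0 0.1 0 -1;0 0 0.16 0 -1;0 0 0.16 0 -1;0 0 0.1 0 -1;0 0 0 0 -1;0.01 -0.05 0 0 -1;0.01 -0.1 0 0.076 -1;0.01 -0.18 0 0.076 -1;0.01 -0.18 0 0.076 -1",
)

```text
clock: 14.6
tcp_pos: [0.491, 0.1021, 0.1705]
tcp_rot: [-0.202, 0.979, -0.0, -0.002]
wrist_force: [1.4, -1.2, -0.4]
gripper_width: 0.26
grasp_force: 58.8
```

Run:
```python
from h import *
o=get_obs(); print(o["tcp_pos"],tooly(o),o["gripper_width"],o["grasp_force"])
```

```text
[0.49095891 0.10214963 0.17054511] 113.3055460521063 0.2601975140803307 58.84603735845303
```

apply_moves(
  series="0.0142 -0.155 0 0.076 -1;0.0142 -0.155 0 0.076 -1;0.0142 -0.155 0 0.076 -1;0.0142 -0.155 0 0.076 -1;0.0142 -0.155 0 0.076 -1;0.0142 -0.155 0 0.076 -1;0.0142 -0.155 0 0.076 -1;0.0142 -0.155 0 0 -1;0.0142 -0.138 0 0 -1;0.0142 -0.07 0 0 -1",
)

```text
clock: 15.6
tcp_pos: [0.526, -0.2611, 0.1702]
tcp_rot: [-0.397, 0.918, 0.001, -0.001]
wrist_force: [1.6, 0.3, -0.6]
gripper_width: 0.258
grasp_force: 58.9
```

apply_moves(
  series="0 0 0 0 -1;0 0 -0.1 0 -1;0 0 -0.1 0 -1;0 0 -0.1 0 -1;0 0 -0.1 0 -1;0 0 -0.044 0 -1;0 0 0 0 -1;0 0 0 0 -1;0 0 0 0 -1;0 0 0 0 -1",
)

```text
clock: 16.6
tcp_pos: [0.529, -0.2586, 0.0628]
tcp_rot: [-0.399, 0.917, -0.001, 0.001]
wrist_force: [0.4, 0.0, -0.7]
gripper_width: 0.254
grasp_force: 58.9
```

Run:
```python
from h import *
o=get_obs(); print(o["tcp_pos"],tooly(o),o["wrist_force"])
c=get_calibration("wrist"); p,d=snapshot("wrist"); cv2.imwrite("pics/w5.png",p)
```

```text
[ 0.52897896 -0.25856586  0.06282622] 137.02705195654374 [ 0.43019712  0.04338969 -0.66728647]
```

View pics/w5.png

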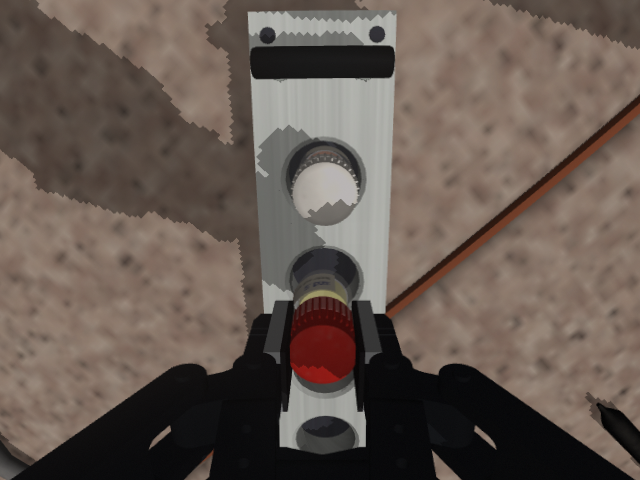

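The white vial is seated in the first well, at (325,190). The red one is centred over the second well at (324,278). Lowering.

apply_moves(
  series="-0.003 0.002 -0.03 0 -1;0 0 -0.03 0 -1;0 0 -0.03 0 -1;0 0 -0.024 0 -1;0 0 -0.008 0 -1;0 0 -0.004 0 -1;0 0 -0.004 0 -1;0 0 0 0 -1;0 0 0 0 -1;0 0 0 0 -1",
)

```text
clock: 17.65
tcp_pos: [0.5266, -0.2571, 0.0307]
tcp_rot: [-0.399, 0.917, 0.0, -0.0]
wrist_force: [-6.3, 3.7, 17.0]
gripper_width: 0.259
grasp_force: 60.9
```

apply_moves(
  series="0 0 0.003 0 -1;0 0 0 0 0.2;0 0 0 0 0.2;0 0 0 0 0.2;0 0 0 0 0.2;0 0 0.08 0 0.2;0 0 0.16 0 0.2;0 0 0.16 0 0.2;0 0.05 0.16 0 0.2;0 0.1 0 0 0.2",
)

```text
clock: 18.65
tcp_pos: [0.5311, -0.223, 0.1759]
tcp_rot: [-0.398, 0.917, -0.005, 0.003]
wrist_force: [1.2, -0.5, -0.4]
gripper_width: 0.597
grasp_force: 0.0
```

Run:
```python
from h import *
o=get_obs(); print(o["tcp_pos"],o["gripper_width"])
c=get_calibration("wrist"); p,d=snapshot("wrist"); W=cloud(c,d); print(disc(W,.528,-.259,.055,.02),disc(W,.4955,-.293,.060,.02))
```

```text
[ 0.53107147 -0.22304328  0.17593133] 0.5968162496066268
(array([ 0.52737989, -0.25811297,  0.05559499]), 1047, (0.5277080688476562, -0.2578023681640625, 11.992039680480957)) (array([ 0.49630891, -0.29454462,  0.06065681]), 1236, (0.49627532958984377, -0.29471868896484377, 11.944854736328125))
```

apply_moves(
  series="0 0.186 0 -0.076 0.2;0 0.186 0 -0.076 0.2;0 0.186 0 -0.076 0.2;0 0.186 0 -0.076 0.2;0.003 0.186 0 -0.076 0.2;0.003 0.186 0 -0.076 0.2;0 0.186 0 -0.076 0.2;0 0.186 0 -0.076 0.2;0 0.186 0 -0.076 0.2;0 0.17 0 -0.076 0.2",
)

```text
clock: 19.7
tcp_pos: [0.5282, 0.2431, 0.1691]
tcp_rot: [-0.111, 0.994, 0.0, -0.0]
wrist_force: [0.8, -0.8, 0.1]
gripper_width: 0.601
grasp_force: 0.0
```

apply_moves(
  series="0 0 0 0 0.2;0 0 -0.08 0 0.2;0 0 -0.12 0 0.2;0 0 -0.12 0 0.2;0 0 -0.04 0 0.2;0 0 0 0 0.2;0 0 0 0 0.2;0 0 0 0 0.2;0 0 0 0 0.2;0 0 0 0 0.2",
)

```text
clock: 20.7
tcp_pos: [0.5296, 0.2413, 0.0808]
tcp_rot: [-0.112, 0.994, 0.0, 0.001]
wrist_force: [0.7, 0.3, -0.5]
gripper_width: 0.596
grasp_force: 0.0
```

Run:
```python
from h import *
o=get_obs(); print(o["tcp_pos"],tooly(o))
c=get_calibration("wrist"); p,d=snapshot("wrist"); W=cloud(c,d)
for n,x,y,z in [("blk",.5305,.242,.07),("w2",.577,.2525,.062)]: 
  try: print(n,disc(W,x,y,z,.016))
  except Exception: print(n,"none")
```

```text
[0.52957336 0.24125899 0.08078664] 102.82239046798561
blk (array([0.531487  , 0.24260819, 0.07048186]), 2346, (0.532366455078125, 0.2427454071044922, 12.423089027404785))
w2 (array([0.57533604, 0.25186726, 0.062308  ]), 1721, (0.5770137329101562, 0.2524172821044922, 12.222813606262207))
```

apply_moves(
  series="0.006 0.004 -0.05 0 0.2;0 0 -0.05 0 0.2;0 0 -0.058 0 0.2;0 0 0 0 0.2;0 0 0 0 -1;0 0 0 0 -1;0 0 0 0 -1;0 0 0 0 -1;0 0 0 0 -1;0 0 0 0 -1",
)

```text
clock: 21.75
tcp_pos: [0.5305, 0.2421, 0.0405]
tcp_rot: [-0.112, 0.994, 0.0, 0.0]
wrist_force: [-0.5, -1.2, 0.8]
gripper_width: 0.262
grasp_force: 58.7
```

apply_moves(
  series="0 0 0.04 0 -1;0 0 0.1 0 -1;0 0 0.16 0 -1;0 0 0.16 0 -1;0 0 0.1 0 -1;0 0 0 0 -1;0 -0.05 0 0 -1;0 -0.1 0 0.076 -1;0 -0.18 0 0.076 -1;0 -0.18 0 0.076 -1",
)

```text
clock: 22.75
tcp_pos: [0.5284, 0.1127, 0.1782]
tcp_rot: [-0.202, 0.979, -0.0, -0.002]
wrist_force: [0.0, 0.2, -0.7]
gripper_width: 0.255
grasp_force: 58.8
```

apply_moves(
  series="0.0121 -0.145 0 0.076 -1;0.0121 -0.145 0 0.076 -1;0.0121 -0.145 0 0.076 -1;0.0121 -0.145 0 0.076 -1;0.0121 -0.145 0 0.076 -1;0.0121 -0.145 0 0.076 -1;0.0121 -0.145 0 0.076 -1;0.0121 -0.145 0 0 -1;0.0121 -0.12 0 0 -1;0.0121 -0.07 0 0 -1",
)

```text
clock: 23.75
tcp_pos: [0.5586, -0.2254, 0.1781]
tcp_rot: [-0.398, 0.918, 0.001, -0.001]
wrist_force: [-0.4, 0.3, 0.5]
gripper_width: 0.259
grasp_force: 58.8
```

apply_moves(
  series="0 0 0 0 -1;0 0 -0.1 0 -1;0 0 -0.1 0 -1;0 0 -0.1 0 -1;0 0 -0.1 0 -1;0 0 -0.044 0 -1;0 0 0 0 -1;0 0 0 0 -1;0 0 0 0 -1;0 0 0 0 -1",
)

```text
clock: 24.75
tcp_pos: [0.5615, -0.2235, 0.0707]
tcp_rot: [-0.399, 0.917, -0.001, 0.001]
wrist_force: [0.1, -0.2, -0.5]
gripper_width: 0.259
grasp_force: 58.8
```

Run:
```python
from h import *
o=get_obs(); print(o["tcp_pos"],tooly(o),o["wrist_force"])
c=get_calibration("wrist"); p,d=snapshot("wrist"); cv2.imwrite("pics/w6.png",p)
```

```text
[ 0.56154956 -0.22345268  0.07065761] 137.0258209478628 [ 0.09245753 -0.19326589 -0.52431654]
```

View pics/w6.png

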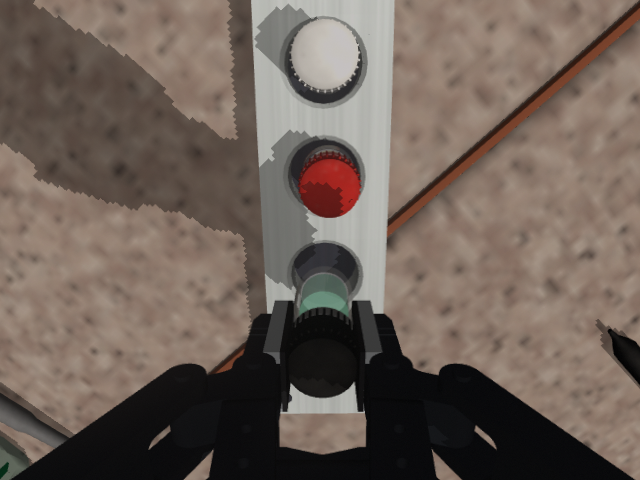

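The white and red vials stand in their wells, at (325,60) and (328,180). The black one is over the third well at (326,275). Lowering.

apply_moves(
  series="0 0.002 -0.03 0 -1;0 0 -0.03 0 -1;0 0 -0.03 0 -1;0 0 -0.024 0 -1;0 0 -0.006 0 -1;0 0 -0.004 0 -1;0 0 -0.003 0 -1;0 0 0 0 -1;0 0 0 0 -1;0 0 0 0 -1",
)

```text
clock: 25.8
tcp_pos: [0.5599, -0.2221, 0.0384]
tcp_rot: [-0.399, 0.917, 0.0, -0.0]
wrist_force: [-4.2, 1.7, 9.3]
gripper_width: 0.259
grasp_force: 60.1
```

Seated (9 N, at the predicted height). Releasing and moving to the last vial.

apply_moves(
  series="0 0 0.002 0 -1;0 0 0 0 0.2;0 0 0 0 0.2;0 0 0 0 0.2;0 0 0 0 0.2;0 0 0.08 0 0.2;0 0 0.16 0 0.2;0 0 0.16 0 0.2;0 0.05 0.12 0 0.2;0 0.1 0 0 0.2",
)

```text
clock: 26.8
tcp_pos: [0.5639, -0.1875, 0.1733]
tcp_rot: [-0.398, 0.917, -0.004, 0.003]
wrist_force: [1.0, 0.2, 0.6]
gripper_width: 0.6
grasp_force: 0.0
```

Run:
```python
from h import *
o=get_obs(); print(o["tcp_pos"],o["gripper_width"])
c=get_calibration("wrist"); p,d=snapshot("wrist"); W=cloud(c,d); print(disc(W,.56,-.223,.068,.02),disc(W,.528,-.258,.055,.02))
```

```text
[ 0.56387208 -0.18751047  0.17331575] 0.600139126677331
(array([ 0.56131661, -0.22164995,  0.06856505]), 1161, (0.5620079345703125, -0.22156121826171876, 11.934846878051758)) (array([ 0.52794215, -0.25770755,  0.05567704]), 1210, (0.5276639404296875, -0.25830435180664063, 12.396010398864746))
```

apply_moves(
  series="0.0064 0.177 0 -0.076 0.2;0.0064 0.177 0 -0.076 0.2;0.0064 0.177 0 -0.076 0.2;0.0064 0.177 0 -0.076 0.2;0.0064 0.177 0 -0.076 0.2;0.0064 0.177 0 -0.076 0.2;0.0064 0.177 0 -0.076 0.2;0.0064 0.177 0 -0.076 0.2;0.0064 0.177 0 -0.076 0.2;0.0064 0.153 0 -0.076 0.2",
)

```text
clock: 27.85
tcp_pos: [0.576, 0.2538, 0.1675]
tcp_rot: [-0.111, 0.994, 0.0, -0.0]
wrist_force: [1.7, -0.2, 0.2]
gripper_width: 0.596
grasp_force: 0.0
```

apply_moves(
  series="0 0 0 0 0.2;0 0 -0.08 0 0.2;0 0 -0.12 0 0.2;0 0 -0.12 0 0.2;0 0 -0.06 0 0.2;0 0 0 0 0.2;0 0 0 0 0.2;0 0 0 0 0.2;0 0 0 0 0.2;0 0 0 0 0.2",
)

```text
clock: 28.85
tcp_pos: [0.5773, 0.2518, 0.0741]
tcp_rot: [-0.112, 0.994, 0.0, 0.001]
wrist_force: [0.1, -0.1, -0.4]
gripper_width: 0.597
grasp_force: 0.0
```

Run:
```python
from h import *
o=get_obs(); print(o["tcp_pos"],tooly(o))
c=get_calibration("wrist"); p,d=snapshot("wrist"); W=cloud(c,d)
print(disc(W,.577,.2525,.062,.016))
```

```text
[0.57729762 0.25175068 0.07407394] 102.82514939983214
(array([0.57609538, 0.25223496, 0.06247349]), 2387, (0.57739697265625, 0.2529119110107422, 12.251913070678711))
```

Aligned. Lowering .0741→.0335, gripping, lifting.

apply_moves(
  series="-0.001 0.002 -0.05 0 0.2;0 0 -0.05 0 0.2;0 0 -0.06 0 0.2;0 0 0 0 0.2;0 0 0 0 -1;0 0 0 0 -1;0 0 0 0 -1;0 0 0 0 -1;0 0 0 0 -1;0 0 0 0 -1",
)

```text
clock: 29.9
tcp_pos: [0.5766, 0.2521, 0.0333]
tcp_rot: [-0.112, 0.994, 0.0, 0.0]
wrist_force: [-0.1, -0.4, 0.5]
gripper_width: 0.261
grasp_force: 59.3
```

apply_moves(
  series="0 0 0.04 0 -1;0 0 0.1 0 -1;0 0 0.16 0 -1;0 0 0.16 0 -1;0 0 0.1 0 -1;0 0 0 0 -1;0 -0.05 0 0 -1;0 -0.1 0 0.076 -1;0 -0.18 0 0.076 -1;0 -0.18 0 0.076 -1",
)

```text
clock: 30.9
tcp_pos: [0.5745, 0.1227, 0.171]
tcp_rot: [-0.202, 0.979, -0.0, -0.002]
wrist_force: [0.9, -0.2, -0.7]
gripper_width: 0.257
grasp_force: 59.2
```

apply_moves(
  series="0.0067 -0.135 0 0.076 -1;0.0067 -0.135 0 0.076 -1;0.0067 -0.135 0 0.076 -1;0.0067 -0.135 0 0.076 -1;0.0067 -0.135 0 0.076 -1;0.0067 -0.135 0 0.076 -1;0.0067 -0.135 0 0.076 -1;0.0067 -0.135 0 0 -1;0.0067 -0.11 0 0 -1;0.0067 -0.06 0 0 -1",
)

```text
clock: 31.9
tcp_pos: [0.5911, -0.1905, 0.171]
tcp_rot: [-0.398, 0.918, 0.001, -0.001]
wrist_force: [0.9, 0.0, -0.4]
gripper_width: 0.252
grasp_force: 59.2
```

apply_moves(
  series="0 0 0 0 -1;0 0 -0.1 0 -1;0 0 -0.1 0 -1;0 0 -0.1 0 -1;0 0 -0.1 0 -1;0 0 -0.044 0 -1;0 0 0 0 -1;0 0 0 0 -1;0 0 0 0 -1;0 0 0 0 -1",
)

```text
clock: 32.9
tcp_pos: [0.5941, -0.1884, 0.0634]
tcp_rot: [-0.399, 0.917, -0.001, 0.001]
wrist_force: [-0.3, 0.1, 0.3]
gripper_width: 0.26
grasp_force: 59.2
```

Run:
```python
from h import *
o=get_obs(); print(o["tcp_pos"],tooly(o),o["wrist_force"])
c=get_calibration("wrist"); p,d=snapshot("wrist"); cv2.imwrite("pics/w7.png",p)
```

```text
[ 0.59410712 -0.18836247  0.06343835] 137.0244567681538 [-0.27562196  0.05603365  0.29182577]
```

View pics/w7.png

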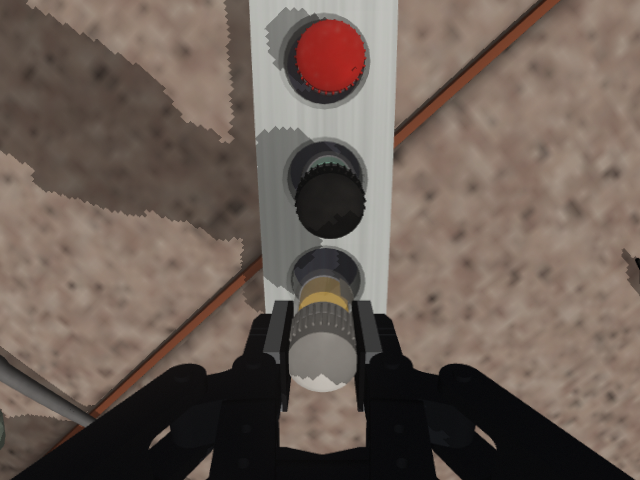

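The red and black vials are seated, at (330,58) and (330,195). The last white one is over the fourth well at (326,278). Lowering.

apply_moves(
  series="0 0 -0.03 0 -1;0 0 -0.03 0 -1;0 0 -0.03 0 -1;0 0 -0.024 0 -1;0 0 -0.006 0 -1;0 0 -0.004 0 -1;0 0 -0.002 0 -1;0 0 0 0 -1;0 0 0 0 -1;0 0 0 0 -1",
)

```text
clock: 33.95
tcp_pos: [0.5923, -0.1877, 0.0312]
tcp_rot: [-0.399, 0.917, 0.0, -0.0]
wrist_force: [-4.5, 1.6, 8.9]
gripper_width: 0.26
grasp_force: 60.3
```

apply_moves(
  series="0 0 0.002 0 -1;0 0 0 0 0.2;0 0 0 0 0.2;0 0 0 0 0.2;0 0 0 0 0.2;0 0 0.08 0 0.2;0 0 0.16 0 0.2;0 0 0.16 0 0.2;0 0 0.16 0 0.2;0 0 0.16 0 0.2",
)

```text
clock: 34.95
tcp_pos: [0.5928, -0.1879, 0.2125]
tcp_rot: [-0.399, 0.917, 0.0, 0.0]
wrist_force: [-0.2, -0.6, 0.5]
gripper_width: 0.599
grasp_force: 0.0
```

apply_moves(
  series="0 0.1 0.1 0 0.2;0 0.1 0.1 0 0.2;0 0.05 0 0 0.2;0 0 0 0 0.2;0 0 0 0 0.2;0 0 0 0 0.2;0 0 0 0 0.2;0 0 0 0 0.2;0 0 0 0 0.2;0 0 0 0 0.2",
)

```text
clock: 35.95
tcp_pos: [0.593, -0.1258, 0.2608]
tcp_rot: [-0.399, 0.917, 0.0, -0.0]
wrist_force: [0.2, -0.3, 0.4]
gripper_width: 0.597
grasp_force: 0.0
```

Run:
```python
from h import *
o=get_obs(); print(o["tcp_pos"],o["gripper_width"],o["wrist_force"])
c=get_calibration("wrist"); p,d=snapshot("wrist"); W=cloud(c,d); cv2.imwrite("pics/w8.png",p)
for x,y,z in [(.4955,-.294,.06),(.528,-.258,.055),(.561,-.222,.068),(.593,-.188,.06)]:
  try: print(disc(W,x,y,z,.02))
  except Exception as e: print(e)
```

```text
[ 0.59296902 -0.12576007  0.26079358] 0.5973244492702947 [ 0.24402375 -0.30511322  0.3789749 ]
(array([nan, nan, nan]), 0, (0.0, 0.0, 0.0))
(array([ 0.52816962, -0.25719196,  0.05564742]), 783, (0.52788037109375, -0.257474365234375, 12.133543968200684))
(array([ 0.56185315, -0.22109924,  0.06868262]), 736, (0.5619959106445312, -0.22161911010742188, 12.099642753601074))
(array([ 0.59319021, -0.18859074,  0.06057518]), 654, (0.5937625122070312, -0.1887935333251953, 12.09775161743164))h.py:25: RuntimeWarning: Mean of empty slice.
  P=W[m]; (cx,cy),r=cv2.minEnclosingCircle((P[:,:2]*1000).astype(np.float32)); return P.mean(0),len(P),(cx/1000,cy/1000,r)
  ret = um.true_divide(
```

View pics/w8.png

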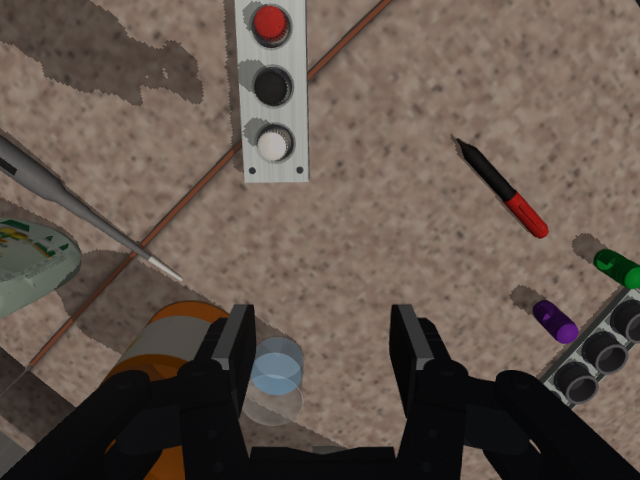

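The red (270,25), black (272,87) and white (275,145) vials stand in their wells at the right heights. The first white is out of frame here, but it measured as seated earlier. The cups are empty, and the pen, beaker and look-alikes are undisturbed. I'll check the first vial in the top view, then hand in.

Run:
```python
from h import *
c=get_calibration("top"); p,d=snapshot("top"); W=cloud(c,d); q=px(c,(.496,-.2935,.06)).astype(int); print(q,p[q[1],q[0]],W[q[1],q[0]])
ok=abs(W[q[1],q[0],2]-.06)<.006 
if ok: print(job_done())
```

```text
[398 299] [196 194 191] [ 0.4972961  -0.29173748  0.05846567]
the job is handed in; nothing more can be done
None
```

All four vials are in the cooling block in tray order (white, red, black, white from the handle), upright and fully seated, and the job is handed in at about 36 s of the 96 s allowed; I moved none of the bystanders.

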